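# Pack a gift tin with two almond rings, fit its double lid and take off the outer lid

## Task

Pack the tin: thread the wide biscuit ring, then the narrow one, fully home on the post in the tin, set down and not dropped. Carry the double lid to the tin by its wooden knob, both lids nested, and seat it fully home, also without dropping it. Then take the outer lid by its collar and lift it alone, upright, a few centimetres clear of the knob, leaving the inner lid seated, and finish while holding it still in the air; leave the jar, gift box and bowl alone.

Things in the scene. Friction and masses are not known exactly. Their poses are not given: they have to be found in the camera images.
- tin_floor (a point): Centre of the inner floor of the round, open steel tin, at the foot of its post, 4 mm above the table; z up. The tin is fixed to the table: 138 mm outside, 132 mm inside diameter, rim 62 mm above this point (66 mm above the table). The post stands in the middle, 14 mm in diameter, its chamfered tip 50 mm above this point.
- wide_ring_centre (a point): Centre (half-way up) of the wide biscuit ring, loose, lying flat: 60 mm outside diameter, 20 mm bore, 24 mm high, hard, brown, about 70 g. Home on the tin floor its centre is 12 mm above the floor point.
- narrow_ring_centre (a point): Centre (half-way up) of the narrow biscuit ring, loose, lying flat: 46 mm outside diameter, 20 mm bore, 22 mm high, same hard brown biscuit, about 40 g. Home on top of the wide ring its centre is 35 mm above the tin's floor point.
- knob (a point): Grip point on the wooden knob of the inner lid, on the lid's axis (z up): an upright rod of 20 mm diameter that passes freely through the outer lid and stands 36 mm out of its collar. The point is 22 mm above the collar top, 14 mm below the knob top. Lids seated on the tin: 123 mm above the tin's floor point. Lifting by the knob lifts both lids, about 0.44 kg.
- collar (a point): Grip point on the collar of the outer lid, on the lid's axis (z up). The collar is an upright tube, 46 mm outside diameter, 24 mm bore, 30 mm high, round the knob. The point is 22 mm above the top of the lid's disc, 8 mm below the collar top, 26 mm above the disc's underside; nested, it is 30 mm below the knob point. The lid must rise 70 mm to come off the knob.
- wide_ring: The wide biscuit ring, origin at the centre of its underside.
- narrow_ring: The narrow biscuit ring, origin at the centre of its underside.
- inner_lid: The inner lid: white disc 138 mm in diameter, 5 mm thick, with a chamfered plug below it, 126 mm in diameter, 8 mm deep, that enters the tin's mouth until the disc lies on the rim. It stands on its plug on the table at the start. Origin at the centre of the plug's underside, 69 mm below the knob point.
- outer_lid: The outer lid: brass disc 150 mm in diameter, 4 mm thick, with a 5 mm deep skirt, lying loose on the inner lid. Origin on its axis at the skirt's lower edge, 31 mm below the collar point.
- jar: Bystander: closed amber jar with a gold-coloured lid, 64 mm in diameter, 95 mm high, origin at the centre of its underside. Leave alone.
- gift_box: Bystander: clear-topped gift box with a red band, 120 x 80 x 45 mm, origin at the centre of its underside. Leave alone.
- bowl: Bystander: empty white china tasting bowl, 84 mm in diameter, 40 mm high, origin at the centre of its underside. Leave alone.
There are look-alikes about, which are no part of the job. What is shaped like the wide_ring but yellow is not meant.

How it is judged:
By the outcome, as a careful person would: the job done as asked, in the order asked, and still so for the second after the job is handed in, while the arm keeps its last pose, push and grip.
It also fails if it takes over 72 s, if anything falls off the work surface, if the arm or the gripper's body presses on something with over 40 N, if the wrist force passes 120 N, or if a joint passes its speed limit or range.

## Robot

A 6-joint arm with a two-finger parallel gripper is mounted at the origin on the work surface. World frame = base frame: x ahead of the robot, y to its left, z up, the work surface at z = 0. Lengths are in m, angles in degrees, forces in N, time in s.
With the tool pointing down it reaches from about 0.4 to 0.825 m from the base axis. Payload 7 kg.
Tool frame: the origin (TCP) lies at the very end of the fingers, on their centre line; the grasp point (between the pads) lies 19 mm behind it (r.hold_point_z is the distance from the TCP to the grasp point, in m); x points along the fingers, y is the direction in which the jaws open and shut, and the axes are right-handed (so a half turn about x gives the same grasp; the last joint's range is limited). The gripper opens to 88 mm and grips with 3 to 60 N. Pads are 19 mm wide; open, the fingers measure 130 mm over their backs; the gripper's body (78 mm by 193 mm) begins 47 mm behind the grasp point.
Start: joints at [-48.696, 20.546, 0.682, 0, -70.136, -16.507], TCP at [0.283, -0.613, 0.227] pointing down, gripper open.
Joint ranges: [-176.03, 176.03], [-82.01, 121.73], [-58.28, 71.71], [-173.87, 95.51], [-174.79, -0.11], [-173.66, 173.66]. Speed limits (degrees/s): [136.94, 136.94, 172.46, 180, 180, 180].

## Interface

Orientations are given as [roll, pitch, yaw] about the fixed x, y, z axes, in that order (R = Rz(yaw) Ry(pitch) Rx(roll)).
In Python, from plant import r gives the robot as it stands. The module is installed in compiled form; this text tells all that it offers.
- The arm moves only by the shell command python3 -m creep 'ROWS' [FORCE]. ROWS is JSON, a list of rows, each a list of 7 numbers: the turn, a rotation vector about the tool's x, y, z in rad, then the shift along the tool's x, y, z in cm, then the opening in per cent of the stroke, from 0 (shut) to 100 (fully open). In form: [[rx, ry, rz, x, y, z, fingers], ...]. A call has 1 to 8 rows; each row shifts and turns the commanded pose from where the row before left it, along the tool's axes as they then stand; what a row does not reach is not made up. A row lasts 1/10 s, in which the tool goes at most 50 mm and 8.59 degrees, less where a joint would pass 70% of its speed; a pose out of reach is approached as far as the arm can. A call is refused whole if a number of a shift passes 5 or a number of a turn 0.15, either way. A call with a gripper value outside its range is refused whole. The fingers move at their own pace and stop on an object; FORCE is the grip in N (left out, the last holds). Time passes only in rows, so rows that do not move let the fingers close. It gives the time, the measured TCP pose, the force and the opening at its end, in the units of the state.
- r.get_state(): the state, without advancing time (a new reading comes with each control period).
- r.capture(name): name is "scene" or "top"; returns (picture, depth): 400x640x3 uint8, blue, green, red; 400x640 float32, m along the optical axis (not along the pixel's ray), 0 where there is no reading.
- r.camera_info(name): a dict with "fovy" (degrees; the focal length in pixels is half the picture's height over the tangent of half this angle, whatever the lens; pixels are square), "cx", "cy" (the principal point, pixels), "dist_coeffs" ([k1, k2, p1, p2, k3] as OpenCV has them; the pictures are not rectified), "camera_from_world" (4x4, takes a point from world to camera coordinates). Camera axes: x right, y down, z forward; pixel columns grow to the right and rows downward; lengths in m; the calibration is good to about 2 mm. A picture is of the moment at which its call begins. camera_info takes no time and is no camera call.
- r.close_job(): hands the job in, once; it reports no verdict.
Trained networks look in the newest picture that a camera, given by its name, has taken for a name from the list of things; names that differ only in an ending like _2 or _b are one class to them, and where a whole thing is asked for, a point or a joint stands for the part that bears it (a point fixed in the world has none). Each returns a list of dicts, best first, with "score" (0 to 1); they miss things now and then, are a little off and sometimes report something else, mostly with a low value. They report only what shows in the picture. A call takes as long as a camera call. They do not tell look-alikes from the thing itself.
- r.look_for(query, camera): "rect" ([left, top, right, bottom] in pixels, round what is visible of it).
- r.masks_of(query, camera): "pixels" (400x640 bool, what is visible of it) and "rect" ([left, top, right, bottom] in pixels, round what is visible of it).
The state is a dict: "time_s": time; "joints": joint angles; "qd": joint speeds; "joint_torque": joint torques, N m; "tcp_pos": TCP position; "eef_rot": TCP orientation; "contact_force": force on the tool from outside, world axes, zero at the start; "moment": the same for the moment, N m; "gripper_width": finger opening in m.
Only numpy, scipy, OpenCV 4.12 (cv2) and the standard library are available. Lean on these libraries where they do the work, as an engineer would, in place of code of your own. Each camera call takes 0.05 s, during which the arm holds its last target. There are 200 camera calls.

## Working session

There is one attempt and no reset: what is moved stays moved. The work goes in short steps, Python scripts to look and compute and a shell command to move; the robot and the scene stay as the last step left them, time stands still between calls to the robot, and variables do not carry over. Pictures are saved under pics/ and viewed, about 8 in all and at most 12, crops included, and the job is handed in when it is done.

```bash
mkdir -p pics; cat > h.py <<'E'
import numpy as np, cv2
from plant import r
def cam(n):
    i=r.camera_info(n); f=200/np.tan(np.radians(i['fovy']/2))
    return np.array([[f,0,i['cx']],[0,f,i['cy']],[0,0,1]]),np.array(i['dist_coeffs'],float),np.array(i['camera_from_world'])
def world(n,px,d):
    K,D,T=cam(n); px=np.asarray(px,float).reshape(-1,1,2)
    u=cv2.undistortPoints(px,K,D)[:,0]; d=np.asarray(d,float).reshape(-1)
    P=np.c_[u*d[:,None],d,np.ones(len(d))]
    return (np.linalg.inv(T)@P.T).T[:,:3]
def proj(n,P):
    K,D,T=cam(n); return cv2.projectPoints(np.asarray(P,float).reshape(-1,3),cv2.Rodrigues(T[:3,:3])[0],T[:3,3],K,D)[0][:,0]
def maskpts(n,m,depth):
    v,u=np.nonzero(m&(depth>0)); return world(n,np.c_[u,v],depth[v,u])
E
python3 - <<'E'
from h import *
print(r.get_state())
for n in ('scene','top'):
    p,d=r.capture(n); cv2.imwrite(f'pics/{n}0.png',p); np.save(f'{n}0.npy',d)
    T=cam(n)[2]; print(n,np.linalg.inv(T).round(3).tolist())
    for q in ['wide_ring','narrow_ring','tin_floor','inner_lid','outer_lid','jar','gift_box','bowl']:
        try:
            for o in r.masks_of(q,n)[:4]:
                P=maskpts(n,o['pixels'],d); zt=np.percentile(P[:,2],95); Q=P[P[:,2]>zt-.006]
                print(n,q,round(o['score'],2),np.round(o['rect']).tolist(),'ztop',zt.round(3),'ctr',((Q.min(0)+Q.max(0))/2).round(3),'ext',(np.ptp(Q,axis=0)).round(3))
        except Exception as e: print(q,e)
E
```

```text
{'time_s': 0.0, 'joints': array([-4.86956630e+01,  2.05914277e+01,  6.33253254e-01, -2.08458392e-02,
       -7.01367306e+01, -1.65085321e+01]), 'qd': array([0.07260692, 0.04438924, 0.04660518, 0.07696313, 0.04427577,
       0.06557173]), 'joint_torque': array([-8.23904193e-04, -5.82716775e+01,  2.93055171e+01,  6.99745104e+00,
        6.75518837e-03, -1.47328960e-04]), 'tcp_pos': array([ 0.2828681 , -0.61231714,  0.22561655]), 'eef_rot': array([ 94.84341256,  89.90309224, 119.63211834]), 'contact_force': array([-1.62812437, -0.34048126, -0.73594089]), 'moment': array([-0.04508397,  0.04028514, -0.03452839]), 'gripper_width': 0.08761822403214979}
scene [[-0.605, 0.593, -0.531, 1.333], [0.796, 0.442, -0.413, 0.672], [-0.01, -0.672, -0.74, 1.168], [0.0, 0.0, 0.0, 1.0]]
scene wide_ring 0.74 [280.0, 136.0, 298.0, 152.0] ztop 0.03 ctr [ 0.354 -0.269  0.029] ext [0.061 0.062 0.01 ]
scene wide_ring 0.62 [279.0, 165.0, 299.0, 184.0] ztop 0.029 ctr [ 0.475 -0.159  0.027] ext [0.059 0.062 0.009]
scene wide_ring 0.53 [259.0, 153.0, 277.0, 168.0] ztop 0.029 ctr [ 0.461 -0.268  0.027] ext [0.062 0
[... 1585 characters left out ...]
9.0, 199.0] ztop 0.085 ctr [0.566 0.239 0.084] ext [0.018 0.015 0.007]
top outer_lid 0.7 [440.0, 179.0, 455.0, 198.0] ztop 0.025 ctr [ 0.59  -0.257  0.023] ext [0.043 0.045 0.008]
top outer_lid 0.57 [231.0, 168.0, 286.0, 226.0] ztop 0.045 ctr [0.566 0.24  0.06 ] ext [0.042 0.045 0.042]
top jar 0.63 [297.0, 106.0, 319.0, 140.0] ztop 0.098 ctr [0.758 0.115 0.097] ext [0.054 0.053 0.009]
top gift_box 0.94 [367.0, 104.0, 395.0, 149.0] ztop 0.049 ctr [ 0.764 -0.082  0.048] ext [0.117 0.079 0.01 ]
top bowl 0.96 [152.0, 257.0, 184.0, 289.0] ztop 0.042 ctr [0.37  0.473 0.042] ext [0.081 0.082 0.012]
top bowl 0.17 [232.0, 170.0, 289.0, 229.0] ztop 0.045 ctr [0.566 0.24  0.046] ext [0.042 0.045 0.014]
```

```bash
python3 - <<'E'
import cv2
a=cv2.imread('pics/top0.png')[95:325,140:500]; cv2.imwrite('pics/c1.png',cv2.resize(a,None,fx=2.2,fy=2.2,interpolation=cv2.INTER_CUBIC))
E
```

```text
(no output)
```

View pics/c1.png

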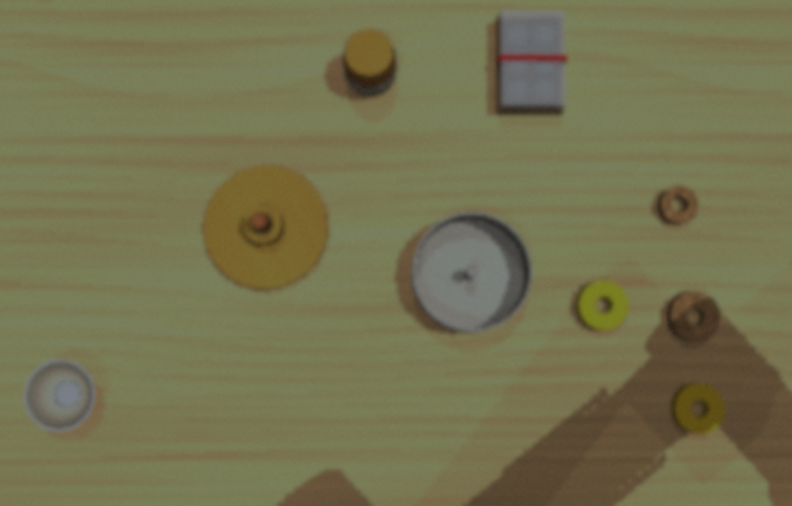

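Candidates in the full top image are brown (455,238), yellow (412,233) and yellow (458,280) for the wide ring, and brown (447,189) for the narrow one. By the description, the wide ring is the brown one at (455,238). I'll check it in a close crop and refine the centres.

```bash
cat >> h.py <<'E'
from scipy.optimize import least_squares
def top_pts(n,d,c,rad,z0,z1):
    """world points of depth picture within rad of c (xy) and z in [z0,z1]"""
    v,u=np.nonzero(d>0); P=world(n,np.c_[u,v],d[v,u])
    return P[(np.hypot(P[:,0]-c[0],P[:,1]-c[1])<rad)&(P[:,2]>z0)&(P[:,2]<z1)]
def fitdisc(P,R):
    """centre of an outline of radius R: circle through the hull"""
    h=cv2.convexHull(P[:,:2].astype(np.float32))[:,0]
    s=least_squares(lambda q:np.hypot(h[:,0]-q[0],h[:,1]-q[1])-q[2],[*P[:,:2].mean(0),R],loss='soft_l1',f_scale=.001)
    return s.x.round(4)
E
python3 - <<'E'
from h import *
a=cv2.imread('pics/scene0.png')[125:215,230:350]; b=cv2.imread('pics/top0.png')[170:300,395:480]
a=cv2.resize(a,(640,480),interpolation=2);b=cv2.resize(b,(int(85*480/130),480),interpolation=2)
cv2.imwrite('pics/c2.png',cv2.resize(np.hstack([b,a]),None,fx=.8,fy=.8))
for n in('top','scene'):
    d=np.load(n+'0.npy')
    for q,c,rad,z0,z1,R in[('wide',(.46,-.27),.037,.019,.035,.03),('narrow',(.59,-.257),.03,.017,.032,.023),('tin',(.51,-.002),.08,.060,.075,.069),
        ('knob',(.568,.24),.015,.078,.1,.01),('collar',(.568,.24),.03,.043,.056,.023),('disc',(.568,.24),.085,.012,.03,.075),('post',(.51,-.002),.03,.045,.07,.007)]:
        P=top_pts(n,d,c,rad,z0,z1)
        if len(P)>4: print(n,q,len(P),P.mean(0).round(4),fitdisc(P,R),np.percentile(P[:,2],[10,50,90]).round(4))
E
```

```text
top wide 371 [ 0.459  -0.2704  0.0241] [ 0.4591 -0.2706  0.0294] [0.0207 0.024  0.0273]
top narrow 186 [ 0.5903 -0.256   0.0216] [ 0.5904 -0.2564  0.0225] [0.0185 0.0217 0.0245]
top tin 212 [ 0.5109 -0.0067  0.0656] [ 0.5096 -0.0037  0.0677] [0.0625 0.0658 0.0686]
top knob 45 [0.5663 0.2392 0.0825] [0.5663 0.2395 0.0091] [0.0803 0.0822 0.0851]
top collar 159 [0.565  0.2382 0.0471] [0.5663 0.2394 0.0217] [0.0444 0.0468 0.0497]
top disc 2148 [0.5663 0.2389 0.017 ] [0.5671 0.2393 0.074 ] [0.0139 0.0168 0.0203]
top post 25 [ 0.5078 -0.0037  0.0523] [ 0.5081 -0.0038  0.0062] [0.0493 0.0525 0.0556]
scene wide 148 [ 0.4606 -0.2665  0.0247] [ 0.459  -0.2681  0.0306] [0.021  0.0247 0.0286]
scene narrow 84 [ 0.5936 -0.2525  0.0224] [ 0.5932 -0.2535  0.0225] [0.0188 0.0225 0.0254]
scene tin 201 [ 0.5131 -0.001   0.0648] [ 0.5113 -0.0019  0.0694] [0.0611 0.0645 0.0686]
scene knob 31 [0.5702 0.2417 0.0825] [0.5697 0.2412 0.0095] [0.0789 0.0829 0.0852]
scene collar 115 [0.5738 0.2434 0.0478] [0.5695 0.2417 0.0229] [0.0437 0.0479 0.0511]
scene disc 1313 [0.5749 0.2449 0.0177] [0.5688 0.241  0.0752] [0.0145 0.0176 0.0209]
scene post 19 [ 0.5121 -0.0011  0.05  ] [ 0.5108 -0.0011  0.0082] [0.0462 0.0494 0.0541]
```

View pics/c2.png

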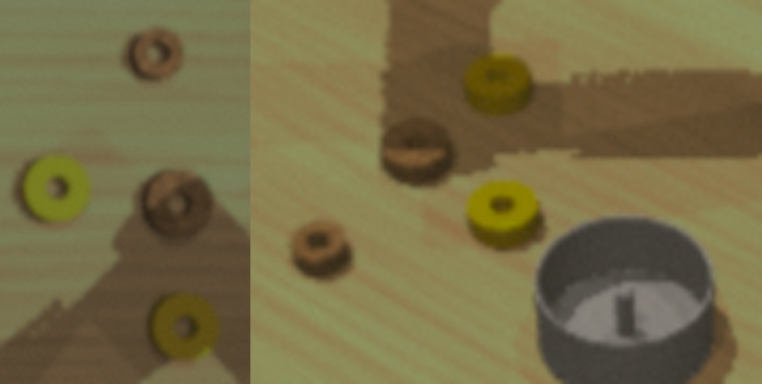

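The crop confirms the brown wide ring at top (455,238), partly shaded by the arm, with two yellow look-alikes beside it. The narrow one is the small ring at (447,189). Going above the wide ring with the jaws along world y.

```bash
cat > s.py <<'E'
import sys; from h import *
s=r.get_state(); e=s['eef_rot']; from scipy.spatial.transform import Rotation as Ro
R=Ro.from_euler('xyz',e,degrees=True).as_matrix(); p=s['tcp_pos']
print('t',round(s['time_s'],2),'p',p.round(4),'x',R[:,0].round(3),'y',R[:,1].round(3),'F',s['contact_force'].round(1),'w',round(s['gripper_width'],4))
if len(sys.argv)>1:
    t=np.array(eval(sys.argv[1])); d=t-p
    print('shift cm tool axes',(R.T@d*100).round(2), 'turn to upright/psi0',Ro.from_matrix(R.T@np.array([[0,0,1],[0,1,0],[-1,0,0]])).as_rotvec().round(4))
E
python3 -m creep '[[0.144,0,0,0,0,0,85],[0.144,0,0,0,0,0,85],[0.144,0,0,0,0,0,85],[0,0,0,1,3.4,1.75,85],[0,0,0,1,3.4,1.75,85],[0,0,0,1,3.4,1.75,85],[0,0,0,1,3.4,1.75,85],[0,0,0,1,3.4,1.75,85]]' 20
python3 -m creep '[[0,0,0,1,3.4,1.75,85],[0,0,0,1,3.4,1.75,85],[0,0,0,1,3.4,1.75,85],[0,0,0,1,3.4,1.75,85],[0,0,0,1,3.4,1.75,85],[0,0,0,0,0,0,85],[0,0,0,0,0,0,85]]'
python3 s.py '[.4595,-.2693,.05]'
```

```text
time_s: 1.7
tcp_pos: [0.3709, -0.4414, 0.1764]
eef_rot: [-34.3, 90.0, -34.3]
contact_force: [1.0, -0.1, 0.5]
gripper_width: 0.0743
time_s: 2.4
tcp_pos: [0.4582, -0.2719, 0.1266]
eef_rot: [-159.5, 90.0, -159.3]
contact_force: [0.1, -0.6, 0.1]
gripper_width: 0.0745
t 2.4 p [ 0.4582 -0.2719  0.1266] x [-0. -0. -1.] y [-0.003  1.    -0.   ] F [ 0.1 -0.6  0.1] w 0.0745
shift cm tool axes [7.66 0.26 0.13] turn to upright/psi0 [ 0.0031 -0.0002  0.0001]
```

```bash

python3 -m creep '[[0,0,0,4,0.26,0.13,85],[0,0,0,4,0,0,85],[0,0,0,2.5,0,0,85],[0,0,0,1.6,0,0,85],[0,0,0,0,0,0,85]]' >/dev/null; python3 s.py
python3 -m creep '[[0,0,0,0,0,0,50],[0,0,0,0,0,0,50],[0,0,0,0,0,0,50],[0,0,0,0,0,0,50]]' 20; python3 s.py
python3 -m creep '[[0,0,0,-2,0,0,50],[0,0,0,-4,0,0,50],[0,0,0,-4,0,0,50],[0,0,0,-2,0,0,50],[0,0,0,0,0,0,50]]'
python3 s.py '[.51,-.0027,.12]'
```

```text
t 2.9 p [ 0.4572 -0.2707  0.0037] x [-0.004  0.001 -1.   ] y [0.001 1.    0.001] F [ 0.3 -0.3 -0.1] w 0.0744
time_s: 3.3
tcp_pos: [0.4599, -0.2705, 0.0068]
eef_rot: [-18.7, 89.9, -18.7]
contact_force: [-0.9, -0.9, 5.1]
gripper_width: 0.0597
t 3.3 p [ 0.4599 -0.2705  0.0068] x [ 0.002 -0.001 -1.   ] y [-0.001  1.    -0.001] F [-0.9 -0.9  5.1] w 0.0597
time_s: 3.8
tcp_pos: [0.4612, -0.2705, 0.1295]
eef_rot: [-13.6, 89.6, -13.5]
contact_force: [0.1, -0.1, 0.0]
gripper_width: 0.0598
t 3.8 p [ 0.4612 -0.2705  0.1295] x [ 0.007 -0.002 -1.   ] y [-0.001  1.    -0.002] F [ 0.1 -0.1  0. ] w 0.0598
shift cm tool axes [ 0.94 26.77  4.91] turn to upright/psi0 [0.0014 0.0069 0.0017]
```

```bash

python3 -m creep '[[0,0,0,0,3,0.55,50],[0,0,0,0,4.2,0.77,50],[0,0,0,0,4.2,0.77,50],[0,0,0,0,4.2,0.77,50],[0,0,0,0,4.2,0.77,50],[0,0,0,0,4.2,0.77,50],[0,0,0,0,2.77,0.51,50],[0,0,0,0,0,0,50]]' >/dev/null
python3 -m creep '[[0,0,0,0,0,0,50],[0,0,0,0,0,0,50]]' >/dev/null; python3 s.py '[.51,-.0027,.125]'
cat > look.py <<'E'
from h import *; import sys
s=r.get_state(); p=s['tcp_pos']; print('tcp',p.round(4),s['time_s'])
tag=sys.argv[1]
for n in('top','scene'):
    im,d=r.capture(n); cv2.imwrite(f'pics/{n}_{tag}.png',im); np.save(f'{n}_{tag}.npy',d)
E
python3 look.py a
python3 - <<'E'
from h import *
for n in('top','scene'):
    d=np.load(n+'_a.npy')
    for o in r.masks_of('wide_ring',n)[:3]:
        P=maskpts(n,o['pixels'],d); print(n,round(o['score'],2),np.round(o['rect']),np.median(P,axis=0).round(3))
ims=[cv2.resize(cv2.imread(f'pics/{n}_a.png')[y:y+130,x:x+130],(390,390),interpolation=2) for n,x,y in(('top',290,150),('scene',250,110))]
cv2.imwrite('pics/c3.png',np.hstack(ims))
E
```

```text
t 4.8 p [ 0.5074 -0.0028  0.1251] x [-0.001 -0.    -1.   ] y [-0.  1. -0.] F [ 0.3 -0.6 -0.5] w 0.0596
shift cm tool axes [0.01 0.01 0.26] turn to upright/psi0 [ 0.0005 -0.001   0.0002]
tcp [ 0.5074 -0.0028  0.1251] 4.8
top 0.82 [445. 267. 472. 292.] [ 0.353 -0.27   0.023]
top 0.73 [402. 219. 424. 241.] [ 0.472 -0.162  0.024]
scene 0.74 [309. 164. 325. 185.] [ 0.52  -0.004  0.14 ]
scene 0.61 [279. 138. 290. 151.] [ 0.363 -0.28   0.025]
scene 0.49 [281. 166. 298. 184.] [ 0.481 -0.155  0.023]
```

View pics/c3.png

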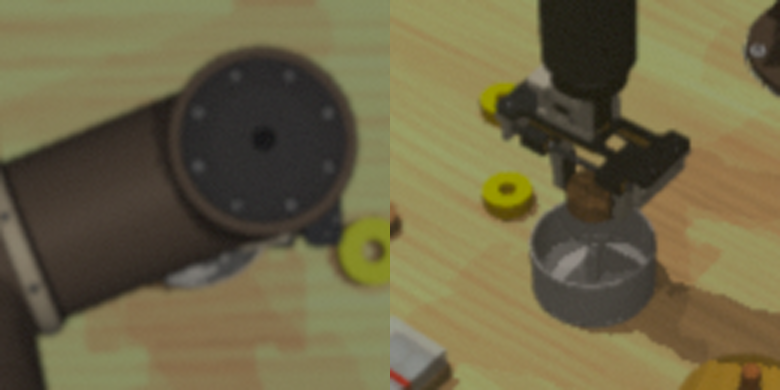

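The scene view shows the brown ring level in the fingers, at about (317,175), right over the tin at (317,210). I'll measure where it sits in the hand relative to the tin.

```bash
cat >> h.py <<'E'
def heldring(tag,R,z0,z1,c,n='scene'):
    d=np.load(f'{n}_{tag}.npy'); im=cv2.imread(f'pics/{n}_{tag}.png'); hsv=cv2.cvtColor(im,cv2.COLOR_BGR2HSV)
    v,u=np.nonzero(d>0); P=world(n,np.c_[u,v],d[v,u]); h=hsv[v,u]
    k=(np.hypot(P[:,0]-c[0],P[:,1]-c[1])<R+.012)&(P[:,2]>z0)&(P[:,2]<z1)&(h[:,1]>90)&(h[:,0]<22)
    P=P[k]; s=least_squares(lambda q:np.hypot(P[:,0]-q[0],P[:,1]-q[1])-R,c,loss='soft_l1',f_scale=.001)
    print(n,len(P),'ctr',s.x.round(4),'rms',np.sqrt(np.mean(s.fun**2)).round(4),'mean',P.mean(0).round(4),'z',np.percentile(P[:,2],[2,98]).round(3))
E
python3 - <<'E'
from h import *
heldring('a',.03,.122,.138,[.51,-.003])
d=np.load('scene_a.npy'); P=top_pts('scene',d,(.51,-.002),.08,.060,.075); print('tin',fitdisc(P,.069))
d=np.load('scene0.npy'); im=cv2.imread('pics/scene0.png');np.save('scene_z.npy',d);cv2.imwrite('pics/scene_z.png',im)
heldring('z',.03,.004,.018,[.46,-.27])   # side of the ring before, same method
E
```

```text
scene 74 ctr [5.051e-01 2.000e-04] rms 0.0086 mean [0.5221 0.0051 0.131 ] z [0.123 0.138]
tin [ 0.5117 -0.0019  0.0687]
scene 55 ctr [ 0.4571 -0.2684] rms 0.008 mean [ 0.4688 -0.2573  0.0109] z [0.005 0.018]
```

```bash

python3 -m creep '[[0,0,0,2,0,0.22,50],[0,0,0,3,0,0,50],[0,0,0,0.5,0,0,50],[0,0,0,0,0,0,50],[0,0,0,0,0,0,50]]' >/dev/null; python3 s.py '[.51,-.0027,.009]'
python3 -m creep '[[0,0,0,0.4,0,0,50],[0,0,0,0.4,0,0,50],[0,0,0,0.4,0,0,50],[0,0,0,0.4,0,0,50],[0,0,0,0,0,0,50]]' >/dev/null; python3 s.py '[.51,-.0027,.009]'
```

```text
t 5.5 p [ 0.5109 -0.0024  0.0716] x [ 0.001  0.    -1.   ] y [-0.001  1.     0.   ] F [ 0.1  1.3 -1. ] w 0.0595
shift cm tool axes [ 6.26 -0.03 -0.09] turn to upright/psi0 [ 0.0008  0.001  -0.    ]
t 6.0 p [ 0.5098 -0.0024  0.054 ] x [-0.001 -0.    -1.   ] y [-0.001  1.    -0.   ] F [ 0.1  1.  -1. ] w 0.0599
shift cm tool axes [ 4.5  -0.03  0.03] turn to upright/psi0 [ 0.0008 -0.001   0.0003]
```

```bash

python3 -m creep '[[0,0,0,0.7,0,0,50],[0,0,0,0.7,0,0,50],[0,0,0,0.7,0,0,50],[0,0,0,0.7,0,0,50],[0,0,0,0,0,0,50]]' >/dev/null; python3 s.py '[.51,-.0027,.009]'
python3 -m creep '[[0,0,0,0.4,0,0,50],[0,0,0,0.4,0,0,50],[0,0,0,0.3,0,0,50],[0,0,0,0.2,0,0,50],[0,0,0,0,0,0,50],[0,0,0,0,0,0,50]]' >/dev/null; python3 s.py '[.51,-.0027,.009]'
```

```text
t 6.5 p [ 0.5094 -0.0025  0.0253] x [-0.002 -0.001 -1.   ] y [-0.001  1.    -0.001] F [ 0.8 -0.6 -1.4] w 0.0597
shift cm tool axes [ 1.63 -0.02  0.07] turn to upright/psi0 [ 0.0007 -0.0021  0.0007]
t 7.1 p [ 0.5103 -0.0022  0.0136] x [ 0.  0. -1.] y [-0.001  1.     0.   ] F [-0.4 -0.7 -1.4] w 0.0599
shift cm tool axes [ 0.46 -0.05 -0.03] turn to upright/psi0 [ 0.0009  0.0001 -0.    ]
```

```bash

python3 -m creep '[[0,0,0,0.15,0,0,50],[0,0,0,0.1,0,0,50],[0,0,0,0,0,0,50]]' |grep -E "tcp|force"
python3 -m creep '[[0,0,0,0.1,0,0,50],[0,0,0,0,0,0,50]]'|grep -E "tcp|force"
python3 -m creep '[[0,0,0,0.1,0,0,50],[0,0,0,0,0,0,50]]'|grep -E "tcp|force"
```

```text
tcp_pos: [0.5101, -0.0023, 0.011]
contact_force: [-0.5, -0.4, -0.2]
tcp_pos: [0.5102, -0.0023, 0.0108]
contact_force: [-4.0, 0.8, 8.9]
tcp_pos: [0.5103, -0.0023, 0.0106]
contact_force: [-6.6, 0.1, 19.8]
```

```bash

python3 -m creep '[[0,0,0,-0.1,0,0,50],[0,0,0,0,0,0,76],[0,0,0,0,0,0,76],[0,0,0,0,0,0,76]]'
python3 -m creep '[[0,0,0,-1,0,0,76],[0,0,0,-3,0,0,76],[0,0,0,-4,0,0,76],[0,0,0,-4,0,0,76],[0,0,0,0,-4,1.2,70],[0,0,0,0,-4,1.2,70],[0,0,0,0,-4.4,1.3,65],[0,0,0,0,-4.4,1.3,65]]'
python3 -m creep '[[0,0,0,0,-4.4,1.4,65],[0,0,0,0,-4,1.4,65],[0,0,0,0,0,0,65],[0,0,0,0,0,0,65]]' >/dev/null
python3 s.py '[.5917,-.255,.003]'; python3 look.py b
python3 - <<'E'
from h import *
for n in('top','scene'):
    d=np.load(n+'_b.npy'); P=top_pts(n,d,(.51,-.003),.034,.018,.036); print(n,len(P),fitdisc(P,.03),np.percentile(P[:,2],[10,50,90]).round(4)) if len(P)>4 else 0
    P=top_pts(n,d,(.51,-.003),.055,-.01,.015); print(' floor z',np.median(P[:,2]))
cv2.imwrite('pics/c4.png',np.hstack([cv2.resize(cv2.imread(f'pics/{n}_b.png')[y:y+100,x:x+100],(390,390),interpolation=2) for n,x,y in(('top',310,170),('scene',260,150))]))
E
```

```text
time_s: 8.2
tcp_pos: [0.5102, -0.0023, 0.0099]
eef_rot: [-157.8, 90.0, -157.7]
contact_force: [0.5, 0.3, -1.0]
gripper_width: 0.0664
time_s: 9.0
tcp_pos: [0.5608, -0.1717, 0.1312]
eef_rot: [-1.1, 89.9, -1.0]
contact_force: [1.6, 1.0, -1.1]
gripper_width: 0.0575
t 9.4 p [ 0.588  -0.2553  0.1298] x [-0.001  0.    -1.   ] y [0.002 1.    0.   ] F [-0.1  0.6 -0.1] w 0.0572
shift cm tool axes [12.68  0.03  0.39] turn to upright/psi0 [-0.0016 -0.0009 -0.0002]
tcp [ 0.588  -0.2553  0.1298] 9.4
top 372 [ 0.507  -0.0021  0.0293] [0.0247 0.0276 0.0311]
 floor z 0.00390031308019656
scene 173 [ 0.5099 -0.001   0.0297] [0.0246 0.0282 0.0321]
 floor z 0.005652281496690836
```

View pics/c4.png

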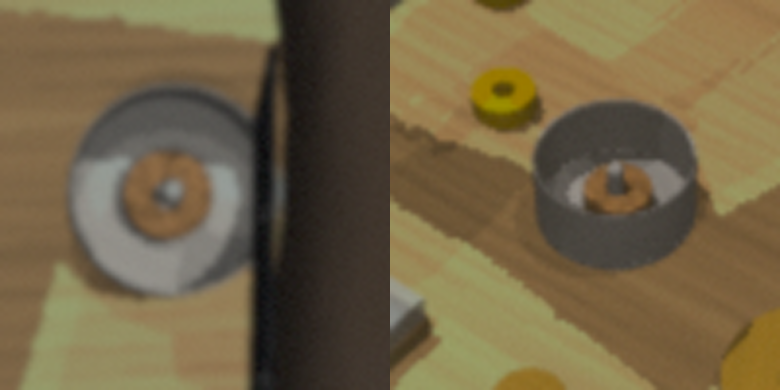

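The wide ring lies flat on the post, with its top at z=0.028 as it should be. Now the narrow ring.

```bash

python3 -m creep '[[0,0,0,4,0.03,0.37,65],[0,0,0,4,0,0,65],[0,0,0,2.9,0,0,65],[0,0,0,1.6,0,0,65],[0,0,0,0,0,0,65],[0,0,0,0,0,0,65]]' >/dev/null; python3 s.py
python3 -m creep '[[0,0,0,0,0,0,35],[0,0,0,0,0,0,35],[0,0,0,0,0,0,35],[0,0,0,0,0,0,35]]' 20 >/dev/null; python3 s.py
python3 -m creep '[[0,0,0,-2,0,0,35],[0,0,0,-4,0,0,35],[0,0,0,-4,0,0,35],[0,0,0,-2,0,0,35],[0,0,0,0,0,0,35]]'>/dev/null
python3 s.py '[.510,-.0033,.12]'
```

```text
t 10.1 p [ 0.5925 -0.2531  0.0059] x [ 0. -0. -1.] y [-0.003  1.    -0.   ] F [-0.9 -0.2  0.5] w 0.0572
t 10.5 p [ 0.5931 -0.2538  0.0067] x [ 0.002 -0.    -1.   ] y [-0.001  1.    -0.   ] F [-0.8  3.   6.6] w 0.0451
t 11.0 p [ 0.5942 -0.2545  0.1297] x [ 0.007 -0.001 -1.   ] y [-0.001  1.    -0.001] F [-0.3 -0.6 -1. ] w 0.0448
shift cm tool axes [ 0.87 25.13 -8.4 ] turn to upright/psi0 [0.001  0.0071 0.0015]
```

```bash

python3 -m creep '[[0,0,0,0,3,-1,35],[0,0,0,0,4,-1.3,35],[0,0,0,0,4,-1.3,35],[0,0,0,0,4,-1.3,35],[0,0,0,0,4,-1.3,35],[0,0,0,0,4,-1.3,35],[0,0,0,0,2.13,-0.7,35],[0,0,0,0,0,0,35]]' >/dev/null
python3 -m creep '[[0,0,0,0,0,0,35],[0,0,0,0,0,0,35]]' >/dev/null; python3 s.py '[.510,-.0033,.07]'
python3 look.py c
python3 - <<'E'
from h import *
heldring('c',.023,.122,.138,[.51,-.003])
heldring('z',.023,.004,.018,[.592,-.255])
E
```

```text
t 12.0 p [ 0.5098 -0.0032  0.1248] x [-0. -0. -1.] y [-0.  1. -0.] F [ 0.3 -0.6  0.6] w 0.0452
shift cm tool axes [ 5.48 -0.01  0.02] turn to upright/psi0 [ 0.0003 -0.0004  0.0001]
tcp [ 0.5098 -0.0032  0.1248] 12.0
scene 66 ctr [0.5055 0.0075] rms 0.0052 mean [0.518  0.0012 0.1314] z [0.123 0.138]
scene 52 ctr [ 0.5908 -0.2533] rms 0.0057 mean [ 0.5984 -0.2485  0.0115] z [0.005 0.018]
```

```bash

python3 -m creep '[[0,0,0,2.5,0,0,35],[0,0,0,2.5,0,0,35],[0,0,0,0.8,0,0,35],[0,0,0,0,0,0,35]]' |grep -E "tcp|force"
python3 -m creep '[[0,0,0,0.4,0,0,35],[0,0,0,0.4,0,0,35],[0,0,0,0.4,0,0,35],[0,0,0,0,0,0,35]]' |grep -E "tcp|force"
```

```text
tcp_pos: [0.5092, -0.0036, 0.066]
contact_force: [-0.2, 0.4, -0.9]
tcp_pos: [0.5098, -0.0026, 0.0549]
contact_force: [-0.2, -0.4, -0.3]
```

```bash

python3 -m creep '[[0,0,0,0.4,0,0,35],[0,0,0,0.3,0,0,35],[0,0,0,0.2,0,0,35],[0,0,0,0,0,0,35]]' |grep -E "tcp|force"
```

```text
tcp_pos: [0.5097, -0.0027, 0.0457]
contact_force: [0.2, -1.1, -0.3]
```

Threaded with no force. Lowering gently onto the wide ring.

```bash

python3 -m creep '[[0,0,0,0.4,0,0,35],[0,0,0,0.3,0,0,35],[0,0,0,0.1,0,0,35],[0,0,0,0,0,0,35]]' |grep -E "tcp|force"
for i in 1; do python3 -m creep '[[0,0,0,0.1,0,0,35],[0,0,0,0,0,0,35]]'|grep -E "tcp|force"; done
python3 -m creep '[[0,0,0,0.1,0,0,35],[0,0,0,0,0,0,35]]'|grep -E "tcp|force"
python3 -m creep '[[0,0,0,0.1,0,0,35],[0,0,0,0,0,0,35]]'|grep -E "tcp|force"
```

```text
tcp_pos: [0.5098, -0.0027, 0.0378]
contact_force: [-0.2, -0.0, -0.7]
tcp_pos: [0.5099, -0.0027, 0.037]
contact_force: [-0.2, -0.5, 0.4]
tcp_pos: [0.5098, -0.0027, 0.036]
contact_force: [-0.2, -0.6, -0.8]
tcp_pos: [0.5098, -0.0027, 0.035]
contact_force: [-1.6, -0.5, -0.1]
```

```bash

python3 -m creep '[[0,0,0,0.1,0,0,35],[0,0,0,0,0,0,35]]'|grep -E "tcp|force"
python3 -m creep '[[0,0,0,0.05,0,0,35],[0,0,0,0,0,0,35]]'|grep -E "tcp|force"
```

```text
tcp_pos: [0.51, -0.0027, 0.0347]
contact_force: [-3.0, 0.2, 8.3]
tcp_pos: [0.5099, -0.0027, 0.0346]
contact_force: [-5.5, 1.3, 12.4]
```

```bash

python3 -m creep '[[0,0,0,-0.05,0,0,35],[0,0,0,0,0,0,62],[0,0,0,0,0,0,62],[0,0,0,0,0,0,62]]'|grep -E "tcp|force|width"
python3 -m creep '[[0,0,0,-1,0,0,62],[0,0,0,-4,0,0,62],[0,0,0,-4.5,0,0,62],[0,0,0,0,4,0.9,60],[0,0,0,0,4,0.9,60],[0,0,0,0,4,1,60],[0,0,0,0,4,1,60],[0,0,0,0,4,1,60]]'>/dev/null
python3 -m creep '[[0,0,0,0,4,1,60],[0,0,0,0,0.3,0,60],[0,0,0,0,0,0,60],[0,0,0,0,0,0,60]]' >/dev/null
python3 s.py '[.568,.2403,.05]'; python3 look.py d
python3 - <<'E'
from h import *
for n in('top','scene'):
    d=np.load(n+'_d.npy')
    for q,rad,z0,z1,R in(('narrow',.027,.042,.06,.023),('post',.014,.05,.07,.007),('tin',.08,.060,.075,.069)):
        P=top_pts(n,d,(.51,-.003),rad,z0,z1)
        if len(P)>4: print(n,q,len(P),fitdisc(P,R),np.percentile(P[:,2],[10,50,90]).round(4))
a=[cv2.resize(cv2.imread(f'pics/{n}_d.png')[y:y+110,x:x+110],(390,390),interpolation=2) for n,x,y in(('top',300,165),('scene',290,140))]
cv2.imwrite('pics/c5.png',np.hstack(a))
E
```

```text
tcp_pos: [0.5099, -0.0027, 0.0339]
contact_force: [-0.2, -0.3, 0.4]
gripper_width: 0.054
t 16.3 p [0.5673 0.2398 0.1292] x [-0. -0. -1.] y [-0.001  1.    -0.   ] F [-0.3 -0.1  0. ] w 0.0523
shift cm tool axes [7.92 0.05 0.07] turn to upright/psi0 [ 0.0007 -0.0005  0.0003]
tcp [0.5673 0.2398 0.1292] 16.3
top narrow 232 [ 0.5072 -0.0027  0.0223] [0.0464 0.0495 0.0531]
top post 39 [ 0.5091 -0.0023  0.0129] [0.0503 0.0523 0.0547]
top tin 215 [ 0.5097 -0.0038  0.0679] [0.0618 0.0652 0.0684]
scene narrow 129 [ 0.5112 -0.0007  0.023 ] [0.0452 0.0505 0.0549]
scene post 26 [ 0.5112 -0.0034  0.0124] [0.0504 0.0528 0.0572]
scene tin 198 [ 0.5108 -0.0016  0.0699] [0.0607 0.065  0.0688]
```

View pics/c5.png

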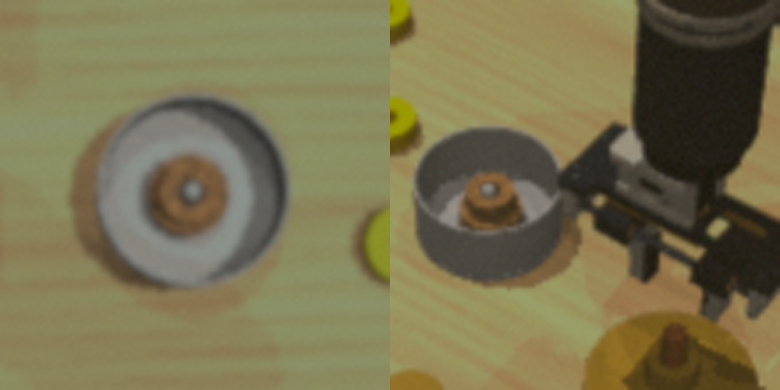

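Both rings are home, the narrow ring's top at z≈0.050. Now the knob.

```bash

python3 -m creep '[[0,0,0,3,0.05,0.07,50],[0,0,0,3,0,0,50],[0,0,0,1.5,0,0,50],[0,0,0,0.3,0,0,50],[0,0,0,0,0,0,50],[0,0,0,0,0,0,50]]' >/dev/null; python3 s.py
python3 -m creep '[[0,0,0,0,0,0,10],[0,0,0,0,0,0,10],[0,0,0,0,0,0,10],[0,0,0,0,0,0,10],[0,0,0,0,0,0,10],[0,0,0,0,0,0,10]]' 45 >/dev/null; python3 s.py
python3 -m creep '[[0,0,0,0,0,0,10],[0,0,0,-0.2,0,0,10],[0,0,0,-0.5,0,0,10],[0,0,0,-1,0,0,10],[0,0,0,0,0,0,10]]'>/dev/null
python3 s.py
```

```text
t 17.0 p [0.5691 0.2409 0.0523] x [ 0.001  0.001 -1.   ] y [-0.001  1.     0.001] F [-0.4 -0.2 -0.6] w 0.044
t 17.6 p [0.5685 0.2408 0.0515] x [ 0. -0. -1.] y [-0.001  1.    -0.   ] F [-1.7 -1.7  6.1] w 0.019
t 18.1 p [0.5692 0.2415 0.0696] x [ 0.002  0.001 -1.   ] y [-0.001  1.     0.001] F [ 0.2 -0.8 -3.9] w 0.0188
```

```bash

python3 -m creep '[[0,0,0,-1.5,0,0,10],[0,0,0,-2.5,0,0,10],[0,0,0,-2.5,0,0,10],[0,0,0,-1.3,0,0,10],[0,0,0,0,0,0,10]]'|grep -E "tcp|force"
python3 -m creep '[[0,0,0,0,-1.5,-0.35,10],[0,0,0,0,-3,-0.7,10],[0,0,0,0,-3,-0.7,10],[0,0,0,0,-3,-0.7,10],[0,0,0,0,-3,-0.7,10],[0,0,0,0,-3,-0.7,10],[0,0,0,0,-3,-0.7,10],[0,0,0,0,-2.5,-0.6,10]]' >/dev/null
python3 -m creep '[[0,0,0,0,-1.5,-0.4,10],[0,0,0,0,-0.9,-0.22,10],[0,0,0,0,0,0,10],[0,0,0,0,0,0,10],[0,0,0,0,0,0,10],[0,0,0,0,0,0,10]]' >/dev/null
python3 s.py '[.5103,-.0036,.1095]'; python3 look.py e
python3 - <<'E'
from h import *
d=np.load('scene_e.npy'); P=top_pts('scene',d,(.51,-.003),.085,.108,.13); print('disc',len(P),fitdisc(P,.075),P[:,2].mean(), 'plane',np.linalg.lstsq(np.c_[P[:,:2]-[.51,0],np.ones(len(P))],P[:,2],rcond=None)[0].round(4))
P=top_pts('scene',d,(.51,-.003),.08,.060,.072); print('tin',len(P),fitdisc(P,.069))
a=[cv2.resize(cv2.imread(f'pics/{n}_e.png')[y:y+130,x:x+130],(390,390),interpolation=2) for n,x,y in(('top',290,140),('scene',250,100))]
cv2.imwrite('pics/c6.png',np.hstack(a))
E
```

```text
tcp_pos: [0.5694, 0.2417, 0.1481]
contact_force: [0.2, 1.3, -3.8]
t 20.0 p [ 0.5111 -0.0025  0.146 ] x [ 0.  0. -1.] y [-0.002  1.     0.   ] F [-0.8  1.1 -4.9] w 0.0193
shift cm tool axes [ 3.65 -0.11 -0.08] turn to upright/psi0 [ 0.0017  0.     -0.    ]
tcp [ 0.5111 -0.0025  0.146 ] 20.0
disc 942 [5.129e-01 5.000e-04 7.420e-02] 0.11290506520995496 plane [-0.0021 -0.0034  0.113 ]
tin 96 [ 0.5128 -0.0009  0.0678]
```

View pics/c6.png

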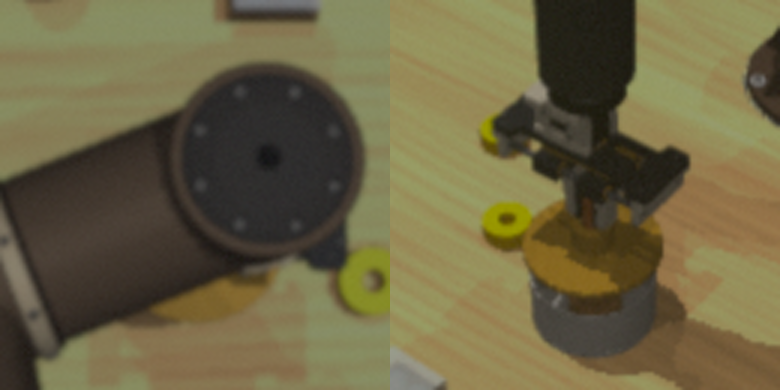

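The lids are level and nested over the tin, the disc centre about 1–2 mm off in x and y. Correcting and lowering.

```bash

python3 -m creep '[[0,0,0,1,-0.15,-0.11,10],[0,0,0,1,0,0,10],[0,0,0,0.4,0,0,10],[0,0,0,0,0,0,10],[0,0,0,0,0,0,10]]' >/dev/null; python3 s.py
python3 -m creep '[[0,0,0,0.2,0,0,10],[0,0,0,0.2,0,0,10],[0,0,0,0,0,0,10]]' >/dev/null; python3 s.py
python3 -m creep '[[0,0,0,0.2,0,0,10],[0,0,0,0,0,0,10]]' >/dev/null; python3 s.py
```

```text
t 20.6 p [ 0.5099 -0.0047  0.1219] x [-0. -0. -1.] y [-0.001  1.    -0.   ] F [ 0.6  0.3 -4.7] w 0.0189
t 20.9 p [ 0.5096 -0.0047  0.1179] x [-0.  0. -1.] y [-0.001  1.     0.   ] F [-0.2  1.  -3.8] w 0.019
t 21.1 p [ 0.5097 -0.0047  0.1159] x [-0. -0. -1.] y [-0.001  1.    -0.   ] F [-0.5 -0.4 -3.2] w 0.0191
```

```bash

python3 -m creep '[[0,0,0,0.15,0.05,0,10],[0,0,0,0,0,0,10]]' >/dev/null; python3 s.py
python3 -m creep '[[0,0,0,0.2,0,0,10],[0,0,0,0,0,0,10]]' >/dev/null; python3 s.py
python3 -m creep '[[0,0,0,0.1,0,0,10],[0,0,0,0,0,0,10]]' >/dev/null; python3 s.py
python3 -m creep '[[0,0,0,0.1,0,0,10],[0,0,0,0,0,0,10]]' >/dev/null; python3 s.py
```

```text
t 21.3 p [ 0.5097 -0.0041  0.1144] x [-0. -0. -1.] y [-0.001  1.    -0.   ] F [-0.8  0.2 -3.9] w 0.0188
t 21.5 p [ 0.5096 -0.0042  0.1123] x [-0. -0. -1.] y [-0.001  1.    -0.   ] F [-0.2  0.5 -4.6] w 0.0193
t 21.7 p [ 0.5097 -0.0042  0.1114] x [-0. -0. -1.] y [-0.001  1.    -0.   ] F [-0.8  0.6 -4.5] w 0.0193
t 21.9 p [ 0.5097 -0.0042  0.1105] x [-0. -0. -1.] y [-0.001  1.    -0.   ] F [-0.4  0.  -4.9] w 0.0189
```

```bash

python3 -m creep '[[0,0,0,0.1,0,0,10],[0,0,0,0,0,0,10]]' >/dev/null; python3 s.py
python3 -m creep '[[0,0,0,0.05,0,0,10],[0,0,0,0,0,0,10]]' >/dev/null; python3 s.py
```

```text
t 22.1 p [ 0.5099 -0.0042  0.1096] x [ 0. -0. -1.] y [-0.001  1.    -0.   ] F [-0.1  0.3 -3.5] w 0.0191
t 22.3 p [ 0.5099 -0.0041  0.1095] x [ 0.  0. -1.] y [-0.001  1.     0.   ] F [-2.5  1.   2. ] w 0.0187
```

```bash

python3 -m creep '[[0,0,0,0.04,0,0,10],[0,0,0,0,0,0,10]]' >/dev/null; python3 s.py
python3 -m creep '[[0,0,0,0,0,0,66],[0,0,0,0,0,0,66],[0,0,0,0,0,0,66],[0,0,0,0,0,0,66],[0,0,0,0,0,0,66],[0,0,0,0,0,0,66]]'>/dev/null; python3 s.py '[.5097,-.0041,.0795]'
python3 look.py f
python3 - <<'E'
from h import *
d=np.load('scene_f.npy'); P=top_pts('scene',d,(.51,-.003),.085,.066,.085); print('disc',len(P),fitdisc(P,.075),np.median(P[:,2]), 'plane',np.linalg.lstsq(np.c_[P[:,:2]-[.51,0],np.ones(len(P))],P[:,2],rcond=None)[0].round(4))
a=[cv2.resize(cv2.imread(f'pics/{n}_f.png')[y:y+110,x:x+110],(390,390),interpolation=2) for n,x,y in(('top',300,150),('scene',260,120))]
cv2.imwrite('pics/c7.png',np.hstack(a))
E
```

```text
t 22.5 p [ 0.5099 -0.0041  0.1094] x [ 0.001  0.    -1.   ] y [-0.001  1.     0.   ] F [-3.6  1.8  7.4] w 0.0187
t 23.1 p [ 0.5098 -0.0042  0.1086] x [-0. -0. -1.] y [-0.001  1.    -0.   ] F [-0.3 -0.3 -0.8] w 0.0567
shift cm tool axes [ 2.91  0.01 -0.01] turn to upright/psi0 [ 0.0008 -0.0001  0.    ]
tcp [ 0.5098 -0.0042  0.1086] 23.1
disc 908 [ 0.511  -0.0013  0.0748] 0.07569713720251425 plane [-0.0085 -0.004   0.0757]
```

View pics/c7.png

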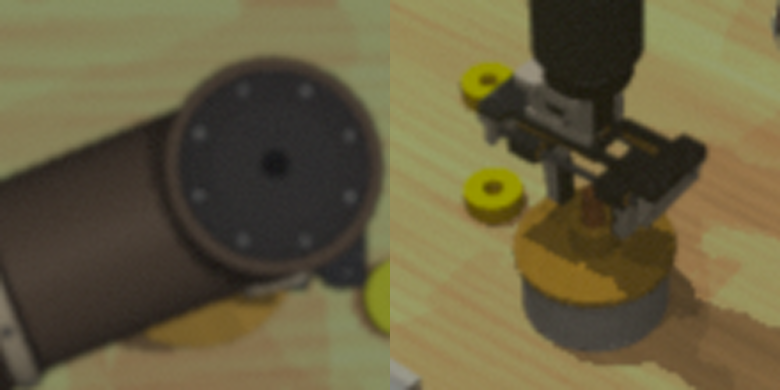

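Seated: the disc is level at z=0.0757 (nominal 0.075). Lowering to the collar, gripping and lifting slowly.

```bash

python3 -m creep '[[0,0,0,1,0,0,66],[0,0,0,1,0,0,66],[0,0,0,0.7,0,0,66],[0,0,0,0.2,0,0,66],[0,0,0,0,0,0,66]]'>/dev/null; python3 s.py
python3 -m creep '[[0,0,0,0,0,0,40],[0,0,0,0,0,0,40],[0,0,0,0,0,0,40],[0,0,0,0,0,0,40],[0,0,0,0,0,0,40]]' 40 >/dev/null; python3 s.py
python3 -m creep '[[0,0,0,-0.2,0,0,40],[0,0,0,-0.3,0,0,40],[0,0,0,-0.5,0,0,40],[0,0,0,0,0,0,40],[0,0,0,0,0,0,40]]' >/dev/null; python3 s.py
```

```text
t 23.7 p [ 0.5095 -0.0043  0.079 ] x [-0.001 -0.001 -1.   ] y [-0.001  1.    -0.001] F [-0.3  0.3 -0.6] w 0.0581
t 24.2 p [ 0.51   -0.0041  0.0799] x [ 0.001  0.    -1.   ] y [-0.001  1.     0.   ] F [ 0.5 -0.2  1. ] w 0.0451
t 24.7 p [ 0.5098 -0.0041  0.0898] x [ 0.  0. -1.] y [-0.001  1.     0.   ] F [ 0. -1. -2.] w 0.0449
```

```bash

python3 -m creep '[[0,0,0,-0.7,0,0,40],[0,0,0,-1,0,0,40],[0,0,0,-1,0,0,40],[0,0,0,-1,0,0,40],[0,0,0,-1,0,0,40],[0,0,0,-1,0,0,40],[0,0,0,0,0,0,40]]' >/dev/null; python3 s.py
python3 -m creep '[[0,0,0,-1,0,0,40],[0,0,0,-1,0,0,40],[0,0,0,-1,0,0,40],[0,0,0,-0.8,0,0,40],[0,0,0,-0.4,0,0,40],[0,0,0,0,0,0,40],[0,0,0,0,0,0,40],[0,0,0,0,0,0,40]]' >/dev/null; python3 s.py
python3 look.py g
python3 - <<'E'
from h import *
d=np.load('scene_g.npy')
for q,z0,z1,rr in(('outer',.168,.195,.085),('inner',.064,.08,.08),('knob',.133,.15,.02)):
    P=top_pts('scene',d,(.51,-.003),rr,z0,z1)
    if len(P)>9: print(q,len(P),fitdisc(P,.07),np.median(P[:,2]), 'plane',np.linalg.lstsq(np.c_[P[:,:2]-[.51,0],np.ones(len(P))],P[:,2],rcond=None)[0].round(4))
a=[cv2.resize(cv2.imread(f'pics/{n}_g.png')[y:y+130,x:x+130],(390,390),interpolation=2) for n,x,y in(('top',290,140),('scene',250,90))]
cv2.imwrite('pics/c8.png',np.hstack(a))
E
```

```text
t 25.4 p [ 0.5108 -0.0039  0.1485] x [ 0.003  0.001 -1.   ] y [-0.001  1.     0.001] F [ 0.8  0.6 -1.3] w 0.0452
t 26.2 p [ 0.5095 -0.0042  0.1882] x [-0.001 -0.    -1.   ] y [-0.001  1.    -0.   ] F [ 0.6  0.2 -2.7] w 0.0451
tcp [ 0.5095 -0.0042  0.1882] 26.2
outer 874 [ 0.5105 -0.003   0.0749] 0.1840669197097355 plane [-0.018  -0.0085  0.1845]
inner 873 [ 0.5112 -0.0023  0.0692] 0.07176656166886453 plane [-0.0067 -0.0069  0.0717]
```

View pics/c8.png

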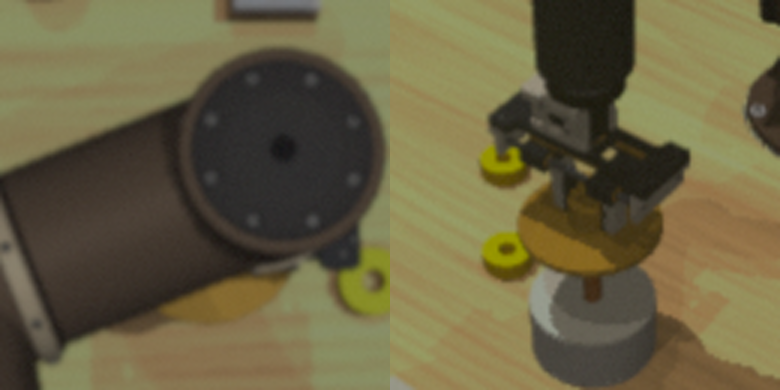

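The outer lid is up about 108 mm, roughly 38 mm clear of the knob, and nearly level. The white inner lid is level on the tin at z≈0.072 (nominal 0.071), with the knob upright. Handing in after a short hold.

```bash
python3 -m creep '[[0,0,0,0,0,0,40],[0,0,0,0,0,0,40],[0,0,0,0,0,0,40]]'; python3 -c "
from plant import r; print(r.close_job())"
```

```text
time_s: 26.6
tcp_pos: [0.5098, -0.0042, 0.1886]
eef_rot: [-151.5, 90.0, -151.5]
contact_force: [0.4, -0.6, -1.7]
gripper_width: 0.0451
the job is handed in; nothing more can be done
None
```

I packed the tin in the order asked and handed the job in at 26.6 s, with the arm still holding the outer lid in the air. The hand-in reports no verdict.

- **Rings:** The brown wide ring, then the narrow one, were threaded on the post and lowered until they touched before I let go. Their tops measured about 28 mm and 50 mm above the table, as they should be when home. Pressing the wide ring down reached about 20 N at most.
- **Lids on the tin:** I carried both lids nested by the knob and lowered them until they touched. The brass disc measured 75.7 mm above the table, against 75 mm expected, and level.
- **Outer lid:** I gripped it by the collar and raised it about 108 mm, some 38 mm clear of the knob. The inner lid stayed seated and level, at about 72 mm against 71 mm expected.
- **Last reading:** The gripper was steady, with its opening at 45 mm on the 46 mm collar.

**Weaker checks:**
- The camera fit of the rings while held was too noisy to use, so I placed them from relative positions and the force readings.
- The two cameras disagreed by 2–3 mm.
- The last fit shows the held lid tilted about 1°, some of it probably camera error, since the seated lid also showed about half a degree.
- I did not measure the jar, gift box and bowl again at the end. No move went near them.

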